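# Bring the salt to the front of the spice carousel and hold it there

### The arm

A 6-joint arm with a two-finger parallel gripper is mounted at the origin on a cart in front of the work surface, level with it; the furniture and walls round the work are solid. World frame = base frame: x ahead of the robot, y to its left, z up, the work surface at z = 0. Lengths are in m, angles in degrees, forces in N, time in s.
With the tool pointing down it reaches from about 0.25 to 0.725 m from the base axis. Payload 9.7 kg.
Tool frame: the origin (TCP) lies between the finger pads, 19 mm behind the fingertips; this is the grasp point; z points along the fingers, y is the direction in which the jaws open and shut (so a half turn about z gives the same grasp; the last joint's range is limited). The gripper opens to 85 mm and grips with 20 to 120 N. Pads are 22 mm wide; open, the fingers measure 114 mm over their backs; the gripper's body (76 mm by 85 mm) begins 54 mm behind the grasp point. The pads swing forward as they close: fully open they stand 13 mm farther back than shut.
Start: joints at [-76.375, 4.979, 10.078, 95.1, 0, 90], TCP at [0.13, -0.535, 0.25] pointing down, gripper open.
Joint ranges: [-179.16, 179.16], [-48.56, 103.87], [-65.8, 70.77], [-126.05, 130.52], [-82.76, 87.17], [-180, 180]. Speed limits (degrees/s): [127.2, 127.2, 147.25, 180, 180, 180].

### API

Orientations are given as [roll, pitch, yaw] about the fixed x, y, z axes, in that order (R = Rz(yaw) Ry(pitch) Rx(roll)).
In Python, from workcell import telemetry, optics, order gives the robot as it stands. The module is installed in compiled form; this text tells all that it offers.
- The arm moves only by the shell command python3 -m inch 'ROWS' [FORCE]. ROWS is JSON, a list of rows, each a list of 7 numbers: the shift along the tool's x, y, z in m, then the turn, a rotation vector about the tool's x, y, z in rad, then the closure, from 0 (fully open) to 1 (shut). In form: [[tx, ty, tz, rx, ry, rz, grip], ...]. A call has 1 to 12 rows; each row is the pose to reach, as a shift and turn from the pose commanded when the call began, along the tool's axes at that moment; what a row does not reach only later rows make up. A row lasts 1/12 s, in which the tool goes at most 41.7 mm and 7.16 degrees, less where a joint would pass 70% of its speed; a pose out of reach is approached as far as the arm can. A call with a gripper value outside its range is refused whole. The fingers move at their own pace and stop on an object; FORCE is the grip in N (left out, the last holds). Time passes only in rows, so rows that repeat a pose let the fingers close. It gives the time, the measured TCP pose, the force and the opening at its end, in the units of the state.
- telemetry.get_obs(): the state, without advancing time (a new reading comes with each control period).
- optics.camera(name): name is "side" or "top" or "wrist"; returns (picture, depth): 400x640x3 uint8, red, green, blue; 400x640 float32, m along the optical axis (not along the pixel's ray), 0 where there is no reading.
- optics.camera_info(name): a dict with "camera_matrix" (3x3 intrinsics, pixels), "k1" (the pictures are not rectified: a ray, as slopes to the right and down, at radius r is drawn at 1 + k1 r^2 times it, then the intrinsics apply), "xyz" and "attitude" of the camera in the world; the wrist camera has in their place "mount" (4x4, takes a point from camera to tool coordinates, whose origin is the TCP and whose axes are the flange's). Camera axes: x right, y down, z forward; pixel columns grow to the right and rows downward; lengths in m; the calibration is good to about 2 mm. A picture is of the moment at which its call begins: read the wrist's pose just before it. camera_info takes no time and is no camera call.
- order.job_done(): hands the job in, once; it reports no verdict.
The state is a dict: "time": time; "q": joint angles; "qd": joint speeds; "joint_efforts": joint torques, N m; "ee_pos": TCP position; "tcp_rot": TCP orientation; "wrist_force": force on the tool from outside, world axes, zero at the start; "torque": the same for the moment, N m; "opening": finger opening in m.
Only numpy, scipy, OpenCV 4.12 (cv2) and the standard library are available. Lean on these libraries where they do the work, as an engineer would, in place of code of your own. Each camera call takes 0.05 s, during which the arm holds its last target. There are 200 camera calls.

### The job

Let off the spice carousel's brake by pushing the plunger on its post all the way down until it clicks and stays down. Then turn the carousel by the wing handle on top until the salt shaker (the short jar with the narrow domed top) stands squarely at the front, in line with the stand's front tongue, and finish while still gripping the wing handle, holding the carousel still so that the salt can be pulled out. Leave the things lying around it where they are.

Things in the scene. Friction and masses are not known exactly. Their poses are not given: they have to be found in the camera images.
- carousel: Stand, steel, fixed to the island, yaw up to 0.4 rad; origin on the turning axis at the surface, z up. A round foot; a flat tongue 30 mm wide, 10 mm high juts out along its -x to 175 mm from the axis: that is the front. At its -y, 165 mm from the axis, stands the brake post, a round steel tube 34 to 42 mm wide, 105 mm high.
- front_tongue (a point): End of the front tongue, on its upper face at the middle of its width (175 mm from the axis, 10 mm above the surface).
- turntable: Turning part: wooden disc 250 mm wide, top 44 mm high; five jars fixed in sockets 90 mm from the axis, 72 degrees apart; wing handle on a 16 mm post in the middle. Origin on the axis at the surface, z up; salt shaker at its -x, so at the front when parallel to carousel. Turns endlessly both ways, stays where left (drag 0.05 N m; 0.2 or more with the brake on).
- wing_grip (a point): Where to grip the wing handle from above: on the turning axis, 180 mm above the surface. The wing is an upright flat bar 12 mm thick (turntable x), 64 mm long (turntable y), 34 mm high, from 160 to 194 mm above the surface; fingers close along turntable x. It turns with the turntable. All jars end below 155 mm.
- salt_top (a point): Centre of the top of the salt shaker, 134 mm above the surface, 90 mm from the axis. The shaker is 90 mm tall and 44 mm wide with a domed top narrowed to 34 mm; the four other jars are 100 to 109 mm tall with straight screw caps as wide as the jar.
- brake (a joint): Travel of the brake plunger: 0 up, 0.009 m at its lower stop. With the brake on it rests within 0.001 of 0. It takes a push of 4 to 8 N at first, which falls off; past about 0.006 it snaps down by itself, stays down, and the brake is off.
- brake_top (a point): Middle of the top of the plunger head, a black round button 36 mm in diameter on the brake post, about 125 mm above the surface with the brake on; it is pushed straight down by 9 mm.
- red_cup: Small round dish lying upside down, 95 mm in diameter, 48 mm high, left of the carousel; bystander, loose. Origin under its centre.
- black_beaker: Small black beaker, 69 mm in diameter, 60 mm high, right of the carousel; bystander, loose. Origin under its centre.
- measure_cup: Measuring cup with a flat handle, 60 x 115 x 38 mm, close to the left (+y) side of the carousel; bystander, loose. Origin under its centre.
- jar_lid: Black jar lid, 74 mm in diameter, 15 mm high, on the surface between the tongue and the brake post; bystander, loose. Origin under its centre.

How it is judged (in metres and radians):
On the way, in this order (a step that is already met when the one before it is completed fails the run):
1. the brake plunger is pushed down to its stop, before the salt is at the front (value of joint brake above 0.0075 m), for 0.2 s.
2. the salt shaker stands at the front, in line with the tongue (x of salt_top in the frame of carousel below 0 m and y of salt_top in the frame of carousel between -0.014 and 0.014 m), for 0.2 s.
At the end, for the whole second after the job is handed in: Brake plunger down (over 7.5 of 9 mm); salt shaker's middle within 14 mm (9 degrees) of the front tongue's middle line, on the front side; turntable still (under 0.1 rad/s); fingers still on the wing handle (over 3 N, TCP within 35 mm of the axis, over 155 mm high) (all of step 2 and value of joint brake above 0.0075 m and angular speed of turntable below 0.1 rad/s and height (world z) of the grasp point above 0.155 m and horizontal distance between the grasp point and wing_grip below 0.035 m and contact force between the fingers and turntable above 3 N); the arm keeps its last pose, push and grip.
It fails at once if a bystander (dish, beaker, measuring cup or lid) is shifted by more than 30 mm (distance of any of red_cup, black_beaker, measure_cup, jar_lid from where it was at the start of the episode above 0.03 m).
It also fails if it takes over 64 s, if anything falls off the work surface, if the arm or the gripper's body presses on something with over 40 N, if the wrist force passes 120 N, or if a joint passes its speed limit or range.

## Working session

There is one attempt and no reset: what is moved stays moved. The work goes in short steps, Python scripts to look and compute and a shell command to move; the robot and the scene stay as the last step left them, time stands still between calls to the robot, and variables do not carry over. Pictures are saved under pics/ and viewed, about 8 in all and at most 12, crops included, and the job is handed in when it is done.

```bash
mkdir -p pics; cat > h.py <<'E'
import numpy as np,cv2
from scipy.spatial.transform import Rotation as R
from workcell import telemetry,optics,order
def pose(name,o=None):
    i=optics.camera_info(name)
    if 'mount' in i:
        o=o or telemetry.get_obs(); T=np.eye(4); T[:3,:3]=R.from_euler('xyz',o['tcp_rot'],degrees=True).as_matrix(); T[:3,3]=o['ee_pos']
        return T@np.array(i['mount'])
    T=np.eye(4); T[:3,3]=i['xyz']; a=np.array(i['attitude'])
    T[:3,:3]=a if a.shape==(3,3) else R.from_euler('xyz',a,degrees=True).as_matrix(); return T
def slopes(name,uv):
    i=optics.camera_info(name); K=np.array(i['camera_matrix'],float)
    return cv2.undistortPoints(np.array(uv,np.float64).reshape(-1,1,2),K,np.array([i['k1'],0,0,0.])).reshape(-1,2)
def onplane(name,uv,z,T=None):
    T=pose(name) if T is None else T
    s=slopes(name,uv); d=np.c_[s,np.ones(len(s))]@T[:3,:3].T
    return T[:3,3]+d*((z-T[2,3])/d[:,2])[:,None]
def cloud(name,depth,T):
    v,u=np.mgrid[:400,:640]; s=slopes(name,np.stack([u,v],-1).reshape(-1,2))
    z=depth.reshape(-1,1); return (np.c_[s,np.ones(len(s))]*z@T[:3,:3].T+T[:3,3]).reshape(400,640,3)
E
python3 - <<'E'
from h import *
o=telemetry.get_obs(); print(o)
for n in ('top','side','wrist'):
    i=optics.camera_info(n); print(n,i)
    T=pose(n); p,d=optics.camera(n); cv2.imwrite(f'pics/{n}0.png',p[:,:,::-1]); np.savez(f'{n}0.npz',p=p,d=d,T=T)
E
```

```text
{'time': 0.0, 'q': array([-7.63741762e+01,  5.01212202e+00,  1.00332701e+01,  9.51002993e+01,
       -1.46354504e-03,  9.00018701e+01]), 'qd': array([ 0.02280785,  0.09979318,  0.04995615,  0.06736701,  0.06895754,
       -0.0331108 ]), 'joint_efforts': array([-2.04732110e-03, -5.20378733e+01,  4.64809906e+01,  1.58180553e-02,
       -1.87825776e-04, -3.12570501e-05]), 'ee_pos': array([ 0.12951181, -0.5343128 ,  0.24926265]), 'tcp_rot': array([-1.79920849e+02,  1.46612711e-03,  1.36239557e+01]), 'wrist_force': array([ 0.20780231, -0.28928113,  0.17715094]), 'torque': array([-0.01527377,  0.01968803, -0.01598037]), 'opening': 0.08548941735859303}
top {'camera_matrix': array([[519.76754098,   0.        , 311.67565747],
       [  0.        , 519.76754098, 200.41211684],
       [  0.        ,   0.        ,   1.        ]]), 'k1': 0.032689216569313256, 'xyz': array([-0.18474837,  0.13750234,  1.63702796]), 'attitude': array([-1.55396954e+02, -2.40908193e-02, -9.44237055e+01])}
side {'camera_matrix': array([[426.5166889 ,   0.        , 322.80794559],
       [  0.        , 426.5166889 , 203.88615394],
       [  0.        ,   0.        ,   1.        ]]), 'k1': -0.02302929037843932, 'xyz': array([1.22233138, 0.191577  , 1.48719222]), 'attitude': array([-151.86202717,    0.24763271,   99.34583058])}
wrist {'camera_matrix': array([[323.67679077,   0.        , 323.75599119],
       [  0.        , 323.67679077, 196.04419423],
       [  0.        ,   0.        ,   1.        ]]), 'k1': 0.017876930850931116, 'mount': array([[ 6.72055861e-05, -9.54892363e-01, -2.96952135e-01,
         7.64738692e-02],
       [ 9.99998580e-01, -4.35897226e-04,  1.62800790e-03,
        -6.40571489e-04],
       [-1.68401292e-03, -2.96951823e-01,  9.54890977e-01,
        -1.24870105e-01],
       [ 0.00000000e+00,  0.00000000e+00,  0.00000000e+00,
         1.00000000e+00]])}
```

View pics/top0.png

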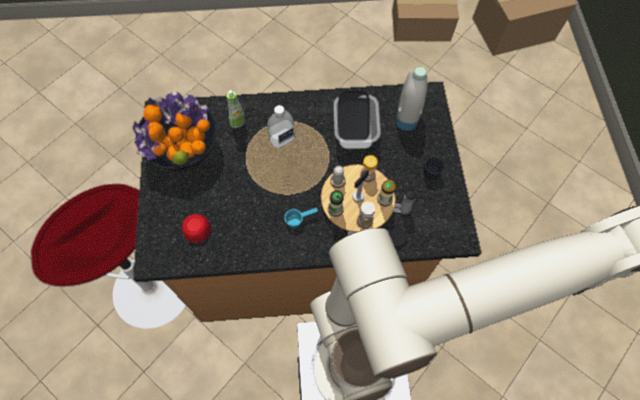

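View pics/side0.png

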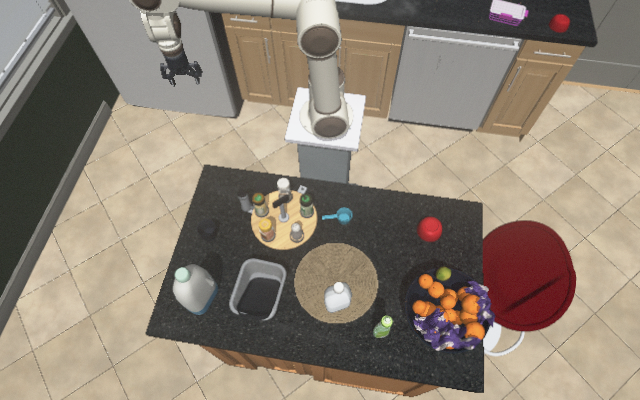

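```bash
python3 - <<'E'
from h import *
out=[]
for n,(u0,v0) in (('top',(310,140)),('side',(220,160))):
    f=np.load(n+'0.npz'); p,d,T=f['p'],f['d'],f['T']
    c=p[v0:v0+110,u0:u0+130]; out.append(cv2.resize(c,None,fx=4.5,fy=4.5,interpolation=cv2.INTER_CUBIC)[:,:395] if 0 else cv2.resize(c,(400,338),interpolation=cv2.INTER_CUBIC))
    X=cloud(n,d,T); hsv=cv2.cvtColor(p,cv2.COLOR_RGB2HSV)
    m=(abs(X[...,2]-.044)<.006)&(d>0)&(hsv[...,1]>60)&(hsv[...,2]>130)
    lab=cv2.connectedComponentsWithStats(m.astype(np.uint8))
    for s,c0 in zip(lab[2][1:],lab[3][1:]):
        if s[4]>60: print(n,s,c0)
    roi=np.zeros_like(m); roi[v0:v0+110,u0:u0+130]=1; m&=roi.astype(bool)
    P=X[m][:,:2].astype(np.float32); h=cv2.convexHull(P); print(n,len(P),cv2.minEnclosingCircle(P),np.median(X[m][:,2]))
    # tall points
    for lo,hi in ((.11,.135),(.135,.156),(.156,.21)):
        mm=roi.astype(bool)&(X[...,2]>lo)&(X[...,2]<hi)&(d>0)
        L=cv2.connectedComponentsWithStats(mm.astype(np.uint8))
        for k in range(1,L[0]):
            if L[2][k,4]>3:
                q=X[L[1]==k]; print(lo,L[2][k,4],L[3][k].round(1),q.mean(0).round(3),q[:,2].max().round(3),p[L[1]==k].mean(0).round())
cv2.imwrite('pics/crop1.png',np.hstack(out)[:,:,::-1])
E
```

```text
top [ 321  165   74   67 1853] [356.70696168 199.42201835]
top [183 214  24  22 346] [193.67630058 224.60115607]
top 1861 ((0.5395061373710632, -0.05340547859668732), 0.14426769316196442) 0.043382799431045616
0.11 54 [368.3 168.6] [ 0.608 -0.112  0.121] 0.135 [138. 108.  74.]
0.11 83 [338.3 171.2] [ 0.604 -0.012  0.126] 0.135 [163. 158. 151.]
0.11 15 [359.6 187.9] [ 0.538 -0.075  0.124] 0.135 [101.  95.  90.]
0.11 44 [385.4 193.3] [ 0.514 -0.156  0.121] 0.134 [130. 112.  77.]
0.11 83 [410.  194.7] [ 0.502 -0.233  0.123] 0.134 [50. 50. 52.]
0.11 44 [335.2 204. ] [0.488 0.009 0.123] 0.134 [108. 107.  85.]
0.11 56 [366.5 216.4] [ 0.438 -0.085  0.122] 0.133 [113. 106.  95.]
0.135 137 [369.8 161.7] [ 0.622 -0.116  0.143] 0.152 [221. 183.  81.]
0.135 152 [387.8 186.4] [ 0.526 -0.162  0.147] 0.155 [113. 109.  55.]
0.135 11 [360.5 184.7] [ 0.538 -0.076  0.147] 0.156 [86. 84. 82.]
0.135 163 [336.1 196.7] [0.502 0.006 0.147] 0.156 [72. 91. 60.]
0.135 156 [367.2 208.9] [ 0.452 -0.086  0.149] 0.156 [210. 205. 196.]
0.156 116 [360.8 178.9] [ 0.54  -0.073  0.186] 0.2 [62. 55. 50.]
0.156 4 [372.  2
[... 633 characters left out ...]
 [135. 132. 130.]
0.11 57 [295.4 228. ] [ 0.616 -0.012  0.127] 0.135 [188. 183. 173.]
0.11 52 [266.1 230.3] [ 0.639 -0.113  0.122] 0.134 [175. 147. 112.]
0.135 87 [282.4 184.2] [ 0.461 -0.089  0.15 ] 0.156 [205. 201. 194.]
0.135 122 [257.7 198.5] [ 0.533 -0.164  0.15 ] 0.156 [115. 111.  74.]
0.135 128 [305.3 199.4] [0.509 0.005 0.149] 0.156 [90. 99. 77.]
0.135 15 [281.3 206.9] [ 0.55  -0.075  0.143] 0.152 [137. 131. 125.]
0.135 128 [264.6 224.1] [ 0.627 -0.118  0.147] 0.155 [223. 189. 109.]
0.135 21 [294.7 225.4] [ 0.611 -0.015  0.137] 0.143 [209. 203. 194.]
0.156 33 [283.  182.8] [ 0.46  -0.086  0.159] 0.165 [230. 228. 222.]
0.156 125 [280.  200.7] [ 0.549 -0.076  0.187] 0.203 [86. 79. 70.]
```

View pics/crop1.png

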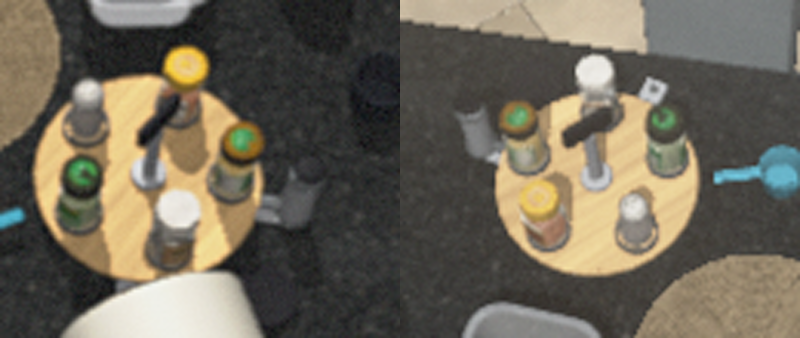

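The side crop (right) shows the salt, the domed grey jar, at about (296,228). The wing runs across the middle, and the brake post with its black button is at about (241,193). The point clouds give the axis at about (0.545, -0.075), the salt direction at 44°, the brake top at about (0.5045, -0.2345) and the stand yaw at about -14°.

Next I move above the plunger with the fingers shut.

```bash
python3 -m inch '[[0.435,-0.203,0,0,0,0,1],[0.435,-0.203,0,0,0,0,1],[0.435,-0.203,0,0,0,0,1],[0.435,-0.203,0,0,0,0,1],[0.435,-0.203,0,0,0,0,1],[0.435,-0.203,0,0,0,0,1],[0.435,-0.203,0,0,0,0,1],[0.435,-0.203,0,0,0,0,1],[0.435,-0.203,0,0,0,0,1],[0.435,-0.203,0,0,0,0,1],[0.435,-0.203,0,0,0,0,1],[0.435,-0.203,0,0,0,0,1]]' 40 && python3 -m inch '[[0,0,0,0,0,0,1],[0,0,0,0,0,0,1],[0,0,0,0,0,0,1]]'
python3 - <<'E'
from h import *
o=telemetry.get_obs(); print(o['q'].round(1),o['ee_pos'],o['tcp_rot'])
T=pose('wrist',o); p,d=optics.camera('wrist'); cv2.imwrite('pics/w1.png',p[:,:,::-1]); np.savez('w1.npz',p=p,d=d,T=T)
X=cloud('wrist',d,T)
m=((X[...,2]>.112)&(X[...,2]<.135)&(d>0)&(np.hypot(X[...,0]-.505,X[...,1]+.235)<.035))
print(m.sum(), X[m].mean(0) if m.any() else 0, X[m].min(0),X[m].max(0), np.argwhere(m).mean(0))
if m.sum()>10: print(cv2.minEnclosingCircle(X[m&(X[...,2]>.12)][:,:2].astype(np.float32)))
E
```

```text
time: 1.15
ee_pos: [0.5071, -0.2318, 0.2493]
tcp_rot: [-180.0, -0.0, 13.8]
wrist_force: [0.3, -0.6, -0.4]
opening: -0.0
time: 1.4
ee_pos: [0.5041, -0.2349, 0.2498]
tcp_rot: [-180.0, 0.0, 13.6]
wrist_force: [0.6, -0.0, -0.3]
opening: -0.0
[-25.    5.9  11.   95.2  -0.  141.4] [ 0.50412457 -0.23493244  0.24976585] [-1.79987679e+02  3.99548096e-02  1.36368050e+01]
1371 [ 0.50725775 -0.23355136  0.12487582] [ 0.48885737 -0.25119107  0.11973317] [ 0.52300846 -0.21651771  0.12798107] [190.43107221 323.30342815]
((0.5056637525558472, -0.23385250568389893), 0.01772439107298851)
```

View pics/w1.png

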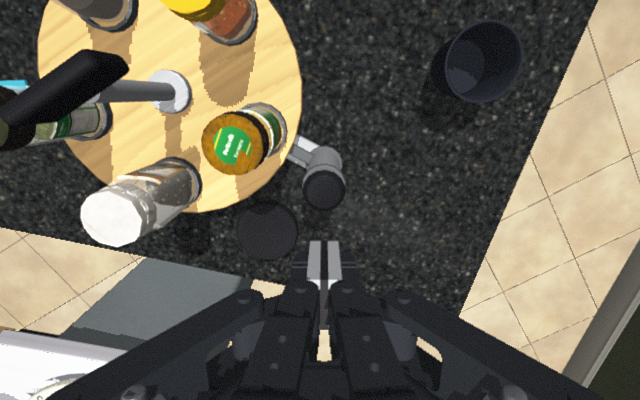

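The wrist view shows the plunger head at (323,190), almost centred under the fingers. The lid is at (267,230) and the beaker at (483,62), both clear. I press down, slowly near contact.

```bash
python3 -m inch '[[0.001,-0.001,0.03,0,0,0,1],[0.001,-0.001,0.06,0,0,0,1],[0.001,-0.001,0.085,0,0,0,1],[0.001,-0.001,0.095,0,0,0,1],[0.001,-0.001,0.102,0,0,0,1],[0.001,-0.001,0.104,0,0,0,1],[0.001,-0.001,0.106,0,0,0,1],[0.001,-0.001,0.108,0,0,0,1],[0.001,-0.001,0.110,0,0,0,1],[0.001,-0.001,0.112,0,0,0,1]]' && python3 -m inch '[[0,0,0.001,0,0,0,1],[0,0,0.002,0,0,0,1],[0,0,0.003,0,0,0,1],[0,0,0.004,0,0,0,1],[0,0,0.004,0,0,0,1],[0,0,0.004,0,0,0,1]]'
```

```text
time: 2.28
ee_pos: [0.5057, -0.2339, 0.1391]
tcp_rot: [179.9, -0.1, 13.6]
wrist_force: [-0.6, -0.1, 0.9]
opening: -0.0001
time: 2.78
ee_pos: [0.5054, -0.2336, 0.1352]
tcp_rot: [179.9, -0.1, 13.6]
wrist_force: [-3.1, 1.1, 8.3]
opening: 0.0001
```

```bash
python3 -m inch '[[0,0,0.001,0,0,0,1],[0,0,0.002,0,0,0,1],[0,0,0.003,0,0,0,1],[0,0,0.003,0,0,0,1],[0,0,0.003,0,0,0,1]]'
```

```text
time: 3.2
ee_pos: [0.5056, -0.2339, 0.1346]
tcp_rot: [179.8, -0.2, 13.6]
wrist_force: [-8.8, 1.5, 24.9]
opening: 0.0003
```

The force rises stiffly at a tip height of 0.1156, about 9.4 mm below the top at rest, so the plunger is on its stop. I lift, then move over the wing while turning and opening.

```bash
python3 -m inch '[[0,0,-0.04,0,0,0,1],[0,0,-0.08,0,0,0,1],[0,0,-0.115,0,0,0,1],[0,0,-0.115,0,0,0,1],[0.0757,-0.1453,-0.115,0,0,-1.0,0],[0.0757,-0.1453,-0.115,0,0,-1.0,0],[0.0757,-0.1453,-0.115,0,0,-1.0,0],[0.0757,-0.1453,-0.115,0,0,-1.0,0],[0.0757,-0.1453,-0.115,0,0,-1.0,0],[0.0757,-0.1453,-0.115,0,0,-1.0,0],[0.0757,-0.1453,-0.115,0,0,-1.0,0],[0.0757,-0.1453,-0.115,0,0,-1.0,0]]' && python3 -m inch '[[0,0,0,0,0,-1.1,0],[0,0,0,0,0,-1.1,0],[0,0,0,0,0,-1.1,0],[0,0,0,0,0,-1.1,0],[0,0,0,0,0,-1.1,0],[0,0,0,0,0,-1.1,0],[0,0,0,0,0,-1.1,0],[0,0,0,0,0,-1.1,0],[0,0,0,0,0,-1.1,0],[0,0,0,0,0,-1.1,0],[0,0,0,0,0,-1.1,0],[0,0,0,0,0,-1.1,0]]'
python3 - <<'E'
from h import *
o=telemetry.get_obs(); print(o['q'].round(1),o['ee_pos'],o['tcp_rot'])
T=pose('wrist',o); p,d=optics.camera('wrist'); cv2.imwrite('pics/w2.png',p[:,:,::-1]); np.savez('w2.npz',p=p,d=d,T=T)
X=cloud('wrist',d,T)
def show(n,X,d,c,r,lo,hi):
    m=(X[...,2]>lo)&(X[...,2]<hi)&(d>0)&(np.hypot(X[...,0]-c[0],X[...,1]-c[1])<r)
    if m.sum()<5: print(n,'few'); return
    P=X[m]; print(n,m.sum(),P.mean(0).round(4),P[:,2].max().round(4)); print(cv2.minAreaRect(P[:,:2].astype(np.float32)))
show('wing w',X,d,(.545,-.075),.05,.175,.21); show('plunger w',X,d,(.505,-.234),.025,.1,.135)
for n in ('top','side'):
    T=pose(n); p,d=optics.camera(n); np.savez(n+'1.npz',p=p,d=d,T=T); Y=cloud(n,d,T)
    show('plunger '+n,Y,d,(.505,-.234),.025,.1,.135)
    f=np.load(n+'0.npz'); show('plunger before '+n,cloud(n,f['d'],f['T']),f['d'],(.505,-.234),.025,.1,.135)
cv2.imwrite('pics/side1.png',cv2.resize(p[150:260,210:340],None,fx=4,fy=4)[:,:,::-1])
E
```

```text
time: 4.2
ee_pos: [0.5447, -0.0739, 0.2458]
tcp_rot: [-180.0, -0.0, 71.3]
wrist_force: [-0.7, -0.3, -0.6]
opening: 0.0853
time: 5.2
ee_pos: [0.5446, -0.0745, 0.2459]
tcp_rot: [-180.0, -0.0, 133.8]
wrist_force: [0.2, -0.0, 0.4]
opening: 0.0851
[-7.8  4.9  9.5 94.6  0.  38.5] [ 0.54458523 -0.07446866  0.24588777] [-1.79997647e+02 -8.01446601e-03  1.33755273e+02]
wing w 2054 [ 0.5438 -0.0713  0.1937] 0.1971
((0.5460538268089294, -0.07365785539150238), (0.011955580674111843, 0.06296250224113464), 43.99677276611328)
plunger w 898 [ 0.4997 -0.2282  0.1138] 0.1204
((0.49846434593200684, -0.23151475191116333), (0.022670425474643707, 0.03351890295743942), 0.2691604793071747)
plunger top 101 [ 0.5003 -0.2325  0.1137] 0.1238
((0.5016303658485413, -0.23244111239910126), (0.035985853523015976, 0.0325426384806633), 18.44855499267578)
plunger before top 107 [ 0.5001 -0.2323  0.1193] 0.1341
((0.5021847486495972, -0.23327459394931793), (0.03351190686225891, 0.033218879252672195), 21.02300453186035)
plunger side 81 [ 0.5081 -0.2353  0.1156] 0.1265
((0.5067236423492432, -0.23705343902111053), (0.033607687801122665, 0.03488922491669655), 63.547847747802734)
plunger before side 94 [ 0.5085 -0.2348  0.12  ] 0.1344
((0.5062207579612732, -0.2351251244544983), (0.037754178047180176, 0.033481162041425705), 44.189266204833984)
```

View pics/w2.png

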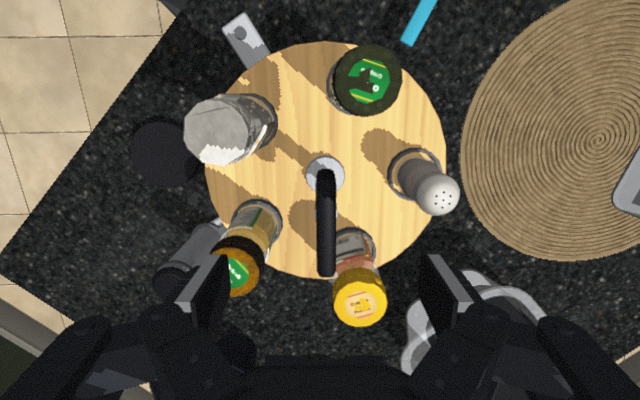

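The plunger now sits about 9 mm lower in the wrist, top and side views. In this picture the wing is at (326,222), aligned midway between the fingers. The salt, with its holes, is at (437,193) and the tongue end at (243,35). I work out the tongue line from this picture, then grip.

```bash
python3 - <<'E'
from h import *
f=np.load('w2.npz'); p,d,T=f['p'],f['d'],f['T']
g=p.min(2); m=np.zeros((400,640),np.uint8); m[0:75,210:280]=(g[0:75,210:280]>110)
L=cv2.connectedComponentsWithStats(m); k=1+np.argmax(L[2][1:,4]); v,u=np.where(L[1]==k); print(L[2][k])
P=onplane('wrist',np.c_[u,v],.01,T)[:,:2]; r=cv2.minAreaRect(P.astype(np.float32)); print(r)
a=np.array([.5455,-.074]); rr=np.hypot(*(P-a).T)
for lo in (.135,.145,.155,.165):
    q=P[(rr>lo)&(rr<lo+.01)].mean(0)-a; print(lo,np.degrees(np.arctan2(q[1],q[0])))
print(rr.max())
E
python3 -m inch '[[0,0.000,0.03,0,0,0,0],[0,0.000,0.05,0,0,0,0],[0,0.000,0.062,0,0,0,0],[0,0.000,0.066,0,0,0,0],[0,0.000,0.066,0,0,0,0],[0,0,0.066,0,0,0,0]]' 60
```

```text
[ 222   13   58   62 1378]
((0.4102371037006378, -0.03677210584282875), (0.034613292664289474, 0.06858346611261368), 86.02892303466797)
0.135 165.38405689223632
0.145 165.27546309665848
0.155 165.07415039831872
0.165 165.52111253369878
0.17310117676386794
time: 5.85
ee_pos: [0.5448, -0.0745, 0.181]
tcp_rot: [180.0, 0.0, 133.9]
wrist_force: [0.9, 1.2, 0.5]
opening: 0.0855
```

```bash
python3 -m inch '[[0,0,0,0,0,0,1],[0,0,0,0,0,0,1],[0,0,0,0,0,0,1],[0,0,0,0,0,0,1],[0,0,0,0,0,0,1],[0,0,0,0,0,0,1],[0,0,0,0,0,0,1],[0,0,0,0,0,0,1]]' 60
```

```text
time: 6.52
ee_pos: [0.5454, -0.0738, 0.1805]
tcp_rot: [179.9, 0.0, 134.0]
wrist_force: [3.9, 4.6, 2.1]
opening: 0.0112
```

```bash
python3 -m inch '[[0,0.001,0,0,0,-0.03,1],[0,0.001,0,0,0,-0.08,1],[0,0.001,0,0,0,-0.13,1],[0,0.001,0,0,0,-0.18,1],[0,0.001,0,0,0,-0.23,1],[0,0.001,0,0,0,-0.28,1],[0,0.001,0,0,0,-0.33,1],[0,0.001,0,0,0,-0.38,1],[0,0.001,0,0,0,-0.43,1],[0,0.001,0,0,0,-0.47,1],[0,0.001,0,0,0,-0.50,1],[0,0.001,0,0,0,-0.50,1]]'
```

```text
time: 7.52
ee_pos: [0.5452, -0.0741, 0.1805]
tcp_rot: [-180.0, 0.0, 162.7]
wrist_force: [-1.5, -2.3, 3.6]
opening: 0.0113
```

```bash
python3 -m inch '[[0,0,0,0,0,-0.04,1],[0,0,0,0,0,-0.11,1],[0,0,0,0,0,-0.19,1],[0,0,0,0,0,-0.27,1],[0,0,0,0,0,-0.35,1],[0,0,0,0,0,-0.43,1],[0,0,0,0,0,-0.51,1],[0,0,0,0,0,-0.59,1],[0,0,0,0,0,-0.67,1],[0,0,0,0,0,-0.74,1],[0,0,0,0,0,-0.80,1],[0,0,0,0,0,-0.80,1]]' && python3 -m inch '[[0,0,0,0,0,-0.04,1],[0,0,0,0,0,-0.11,1],[0,0,0,0,0,-0.19,1],[0,0,0,0,0,-0.27,1],[0,0,0,0,0,-0.35,1],[0,0,0,0,0,-0.43,1],[0,0,0,0,0,-0.51,1],[0,0,0,0,0,-0.59,1],[0,0,0,0,0,-0.67,1],[0,0,0,0,0,-0.74,1],[0,0,0,0,0,-0.79,1],[0,0,0,0,0,-0.815,1]]' && python3 -m inch '[[0,0,0,0,0,0,1],[0,0,0,0,0,0,1],[0,0,0,0,0,0,1],[0,0,0,0,0,0,1]]'
python3 - <<'E'
from h import *
o=telemetry.get_obs(); print(o['q'].round(1),o['ee_pos'],o['tcp_rot'],o['opening'],o['wrist_force'],o['torque'])
T=pose('wrist',o); p,d=optics.camera('wrist'); cv2.imwrite('pics/w3.png',p[:,:,::-1]); np.savez('w3.npz',p=p,d=d,T=T)
T2=pose('side'); p2,d2=optics.camera('side'); np.savez('side3.npz',p=p2,d=d2,T=T2)
c=cv2.resize(p2[150:260,210:340],(640,541),interpolation=cv2.INTER_CUBIC); cv2.imwrite('pics/s3.png',c[:,:,::-1])
for n,X,dd in (('w',cloud('wrist',d,T),d),('s',cloud('side',d2,T2),d2)):
  for lo,hi in ((.115,.1355),(.138,.157)):
    m=(X[...,2]>lo)&(X[...,2]<hi)&(dd>0)&(abs(np.hypot(X[...,0]-.5455,X[...,1]+.074)-.09)<.03)
    L=cv2.connectedComponentsWithStats(m.astype(np.uint8))
    for k in range(1,L[0]):
        if L[2][k,4]>25:
            q=X[L[1]==k]; c=q.mean(0); print(n,lo,L[2][k,4],L[3][k].round(),c.round(3),q[:,2].max().round(3),np.degrees(np.arctan2(c[1]+.074,c[0]-.5455)).round(1))
E
```

```text
time: 8.52
ee_pos: [0.5454, -0.0749, 0.1805]
tcp_rot: [-179.9, -0.0, -151.5]
wrist_force: [-1.8, -6.5, 4.6]
opening: 0.0113
time: 9.52
ee_pos: [0.546, -0.0753, 0.1805]
tcp_rot: [-179.9, -0.1, -104.8]
wrist_force: [2.7, -9.5, 1.9]
opening: 0.0115
time: 9.85
ee_pos: [0.546, -0.0753, 0.1805]
tcp_rot: [-179.9, -0.1, -105.0]
wrist_force: [1.8, -10.0, 2.2]
opening: 0.011
[ -7.8   4.1   1.5  87.2  -0.1 -82.8] [ 0.54595351 -0.0752821   0.18054197] [-1.79853340e+02 -1.32228269e-01 -1.05010641e+02] 0.011033857797238818 [ 1.8155589  -9.9608641   2.23754145] [-1.53860076 -0.39835084  0.05878944]
w 0.115 1035 [220. 127.] [ 0.586 -0.147  0.125] 0.135 -60.7
w 0.115 2659 [471. 226.] [ 0.463 -0.055  0.129] 0.135 167.4
w 0.115 924 [218. 279.] [ 0.621 -0.058  0.124] 0.135 12.2
w 0.115 72 [340. 335.] [ 0.555 -0.002  0.131] 0.135 82.5
w 0.138 8134 [384.  73.] [ 0.498 -0.15   0.149] 0.152 -121.9
w 0.138 7624 [175. 144.] [ 0.6   -0.145  0.153] 0.157 -52.3
w 0.138 919 [187. 301.] [ 0.631 -0.06   0.147] 0.152 9.2
w 0.138 190 [204. 349.] [ 0.631 -0.029  0.15 ] 0.152 27.6
w 0.138 105 [340. 351.] [ 0.556 -0.     0.143] 0.147 81.9
s 0.115 55 [293. 189.] [ 0.463 -0.052  0.129] 0.135 164.9
s 0.115 26 [264. 198.] [ 0.513 -0.147  0.125] 0.135 -113.7
s 0.115 39 [306. 215.] [0.557 0.017 0.123] 0.135 82.7
s 0.115 46 [260. 224.] [ 0.617 -0.139  0.123] 0.134 -42.2
s 0.138 107 [263. 191.] [ 0.501 -0.153  0.15 ] 0.157 -119.6
s 0.138 119 [306. 208.] [0.542 0.013 0.146] 0.155 92.1
s 0.138 108 [258. 217.] [ 0.605 -0.145  0.152] 0.157 -50.1
s 0.138 121 [285. 228.] [ 0.632 -0.044  0.151] 0.157 19.1
```

View pics/w3.png

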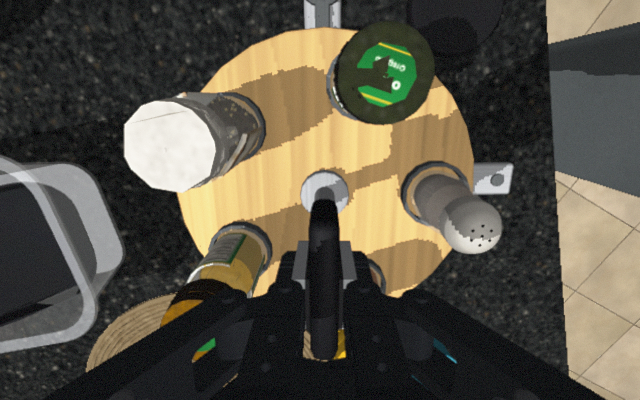

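View pics/s3.png

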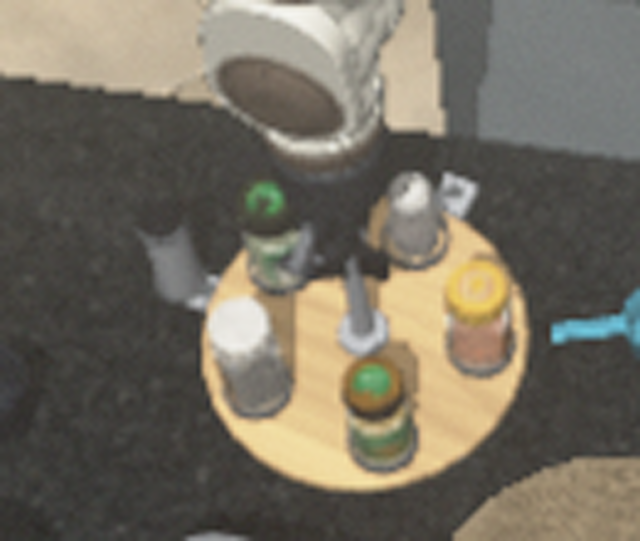

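The wrist and side views both show the salt standing in front of the tongue: dome at (472,222), tongue at (495,178) in the wrist view. The salt direction reads 165–167° against 165.3–165.75° for the front. The wing is still between the fingers and the plunger is still down. I hand the job in.

```bash
python3 - <<'E'
from h import *
f=np.load('side3.npz');g=np.load('side0.npz')
for a in (g,f):
    X=cloud('side',a['d'],a['T']); m=(X[...,2]>.1)&(a['d']>0)&(np.hypot(X[...,0]-.506,X[...,1]+.234)<.022); print(X[m].mean(0))
print(order.job_done())
E
```

```text
[ 0.50866423 -0.23443156  0.12032507]
[ 0.5083345  -0.23483758  0.11508807]
the job is handed in; nothing more can be done
None
```

I released the brake, turned the carousel about 121° so the salt stands at the front, and handed in the job at about 10 s while still gripping the wing. The hand-in gave no verdict, so these are my own checks:

- **Brake:** I pushed the plunger with closed fingers until the force rose to 25 N, about 9.4 mm below its rest height. It stayed down after I let go: the wrist camera saw its top about 9 mm lower. In the coarser side view the averaged height dropped only about 5 mm, because that average includes part of the post. I did not measure it from the wrist again after turning.
- **Salt position:** it stands at 165–167° from the axis. The tongue measures 165.3° and the brake post implies 165.75°, so the error is within about 2° of the 9° allowed.
- **Grip:** the fingers hold the 12 mm wing with 60 N commanded (opening reads 11 mm). The grasp point is within about 2 mm of the axis at 0.18 m height, with a residual side force of about 10 N.
- **Bystanders:** I saw no contact with any of them, but I did not measure their positions again at the end.

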